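# Lock the hold-down of a sample sieve shaker

## Task

Clamp the stack of coffee sieves in the shaker: twist the hold-down's black handle counter-clockwise to unlock the telescoping rod, slide the rod down until its rubber pad presses gently on the lid with about 10 N (a one-kilo push, never more than 20 N), then twist the handle clockwise fully home so the rod stays locked and pressing, and let go. Leave the stack in its place and do not disturb the things around it.

Things in the scene. Friction and masses are not known exactly. Their poses are not given: they have to be found in the camera images.
- shaker: sieve shaker; fixed green base 200 x 240 x 45 mm. Origin: centre of its underside, on the table. Steel portal over it: posts at y = +-98 mm, dark crossbar along y, 34 mm wide, 195 to 217 mm above the table, with an aluminium sleeve (diameter 42 mm, 177 to 240 mm above the table) in its middle, straight above the origin. Red stripe on the sleeve's +x side: locked; green stripe on its +y side: open.
- handle (a point): centre of the black bar handle on top of the telescoping rod, on the rod's vertical axis (above the shaker's origin), 322 mm above the table minus joint slide. Bar 70 mm long along its x (+x end red), 14 mm thick along y, 26 mm tall; grip its middle across the 14 mm. Under it a 26 mm wide hub (9 mm high), then the 22 mm steel rod down through the sleeve.
- twist (a joint): turn of the handle and rod section, rad: 0 = locked stop (red end over the red stripe), positive counter-clockwise seen from above, open stop at 1.25. The brake in the sleeve grips below 0.7, hardest at 0; above 0.7 it is free. Turning takes up to about 0.35 N m; it stays where it is left, may creep in the fingers (watch its value) and can kick open if a tight grip is let go abruptly.
- slide (a joint): how far the telescoping rod is slid down, m: 0 = highest, 0.050 = lowest, positive downwards. The rod weighs 0.35 kg. Unlocked, its seal drags with 8 N either way, so it takes about 4.5 N to push down and stays where it is left; locked, it takes about 18 N to push down.
- plunger: lower part of the rod with its rubber pad (black disc, 44 x 12 mm) on a brass stem. Origin: centre of the handle bar. The sprung pad yields 1 mm per 5 N, up to 8 mm. The stem is screwed in differently each time, not reported: the unloaded pad's underside lies anywhere from 163 to 183 mm below this origin, so its contact with the lid must be felt.
- stack: loose stack of pan, two brass sieves and an aluminium lid, diameter 105 mm, 68 mm high, about 0.6 kg. Origin at the centre of its underside, which stands 51 mm above the table in the shaker's shallow cup (inner diameter 114 mm), its axis upright under the rod.
- sample_tin: bystander: closed sample tin, diameter 68 mm, 85 mm high; origin at the centre of its underside.
- cupping_bowl: bystander: white bowl, rim diameter 90 mm, 60 mm high; origin at the centre of its underside.
- sieve_brush: bystander: hand brush 160 mm long lying on the table along its x; origin at its underside.

How it is judged:
On the way, in this order (a step that is already met when the one before it is completed fails the run):
1. the handle is twisted open (more than 0.9 rad) (value of joint twist above 0.9 rad), for 0.1 s.
2. with the handle still open (more than 0.7 rad), the pad presses on the lid with 5 to 20 N (value of joint twist above 0.7 rad and contact force between plunger and stack between 5 and 20 N), for 0.2 s.
3. the handle is twisted back to locked (less than 0.25 rad) with the pad still pressing (value of joint twist below 0.25 rad and contact force between plunger and stack above 5 N), for 0.2 s.
At the end, for the whole second after the job is handed in: The handle is turned back to within 0.25 rad of the locked stop, the pad presses on the lid with 5 to 15 N with nothing holding the handle, and the stack stands upright (within 0.05 rad) and at rest in the shaker's cup, within 8 mm of its middle (all of step 3 and contact force between plunger and stack below 15 N and z of stack in the frame of shaker below 0.055 m and angle between stack's own z axis and vertical below 0.05 rad and horizontal distance between stack and shaker below 0.008 m and linear speed of stack below 0.01 m/s); the robot touches nothing.
It fails at once if the pad presses on the stack with more than 22 N (contact force between plunger and stack above 22 N).
It fails at once if a bystander (tin, bowl or brush) is moved more than 30 mm (distance of any of sample_tin, cupping_bowl, sieve_brush from where it was at the start of the episode above 0.03 m).
It also fails if it takes over 51 s, if anything falls off the work surface, if the arm or the gripper's body presses on something with over 40 N, if the wrist force passes 120 N, or if a joint passes its speed limit or range.

## Robot

A 6-joint arm with a two-finger parallel gripper is mounted at the origin on the work surface. World frame = base frame: x ahead of the robot, y to its left, z up, the work surface at z = 0. Lengths are in m, angles in rad, forces in N, time in s.
With the tool pointing down it reaches from about 0.375 to 0.975 m from the base axis. Payload 3.8 kg.
Tool frame: the origin (TCP) lies at the centre of the arm's flange, where the gripper is bolted on; the fingertips stand 173 mm ahead of it and the grasp point (between the pads) lies 155 mm ahead of it; z points along the fingers, y is the line along which they close (so a half turn about z gives the same grasp; the last joint's range is limited). The gripper opens to 85 mm and grips with 20 to 120 N. Pads are 22 mm wide; open, the fingers measure 114 mm over their backs; the gripper's body (76 mm by 85 mm) begins 54 mm behind the grasp point. The pads swing forward as they close: fully open they stand 13 mm farther back than shut.
Start: joints at [1.064, 0.264, 1.604, -0, 1.274, -0.037], TCP at [0.306, 0.602, 0.405] pointing down, gripper open.
Joint ranges: [-2.63, 2.63], [-0.94, 2.18], [0.31, 2.57], [-1.31, 4.45], [0, 2.66], [-2.55, 2.55]. Speed limits (rad/s): [2.57, 2.57, 3.14, 3.14, 3.14, 3.14].

## Interface

Orientations are given as a unit quaternion [x, y, z, w].
In Python, from workcell import env gives the robot as it stands.
- The arm moves only by the shell command python3 -m jog 'ROWS' [OPENING] [FORCE]. ROWS is JSON, a list of rows, each a list of 2 entries, a list of its own where there are three numbers: the shift along the tool's x, y, z in cm, then the turn, a rotation vector about the tool's x, y, z in rad. A call has 1 to 20 rows; each row shifts and turns the commanded pose from where the row before left it, along the tool's axes as they then stand; what a row does not reach is not made up. A row lasts 1/10 s, in which the tool goes at most 50 mm and 8.59 degrees, less where a joint would pass 70% of its speed; a pose out of reach is approached as far as the arm can. A call with a gripper value outside its range is refused whole. OPENING is the finger opening in cm, from 0 to 8.54, set as the call begins (- or left out, the last holds). The fingers move at their own pace and stop on an object; FORCE is the grip in N (left out, the last holds). Time passes only in rows, so rows that do not move let the fingers close. It gives the time, the measured TCP pose, the force, the opening and the grip force at its end, in the units of the state.
- env.observe(): the state, without advancing time (a new reading comes with each control period).
- env.snapshot(name): name is "scene" or "top" or "wrist"; returns a dict with "img" (384x512x3 uint8, red, green, blue), "range_z" (384x512 float32, m along the optical axis (not along the pixel's ray), 0 where there is no reading), "fov_y" (degrees; the focal length in pixels is half the picture's height over the tangent of half this angle, whatever the lens; pixels are square), "cx", "cy" (the principal point, pixels), "world_from_camera" (4x4, takes a point from camera to world coordinates); the wrist camera has in their place "tool_from_camera" (4x4, takes a point from camera to tool coordinates, whose origin is the TCP and whose axes are the flange's). Camera axes: x right, y up, looking along -z (the intrinsics and any distortion apply to the point x, -y, -z); pixel columns grow to the right and rows downward; lengths in m; the calibration is good to about 2 mm. A picture is of the moment at which its call begins: read the wrist's pose just before it.
- env.hand_in(): hands the job in; it is judged then, once.
The state is a dict: "clock": time; "q": joint angles; "dq": joint speeds; "joint_torque": joint torques, N m; "position": TCP position; "ee_rot": TCP orientation; "force": force on the tool from outside, world axes, zero at the start; "torque": the same for the moment, N m; "finger_gap": finger opening in m; "grip_force": force on a finger pad.
Only numpy, scipy, OpenCV 4.12 (cv2) and the standard library are available. Lean on these libraries where they do the work, as an engineer would, in place of code of your own. Each camera call takes 0.05 s, during which the arm holds its last target. There are 200 camera calls.

## Working session

There is one attempt and no reset: what is moved stays moved. The work goes in short steps, Python scripts to look and compute and a shell command to move; the robot and the scene stay as the last step left them, time stands still between calls to the robot, and variables do not carry over. Pictures are saved under pics/ and viewed, at most 10 in all, crops included, and the job is handed in when it is done.

```bash
mkdir -p pics; cat > h.py <<'E'
from workcell import env
import numpy as np, cv2
def save(n,f,s):
    cv2.imwrite(f"pics/{f}.png",cv2.cvtColor(s["img"],cv2.COLOR_RGB2BGR))
def pts(s,T):
    h,w=s["range_z"].shape; f=h/2/np.tan(np.radians(s["fov_y"])/2)
    v,u=np.mgrid[:h,:w]; z=s["range_z"]
    P=np.stack([(u-s["cx"])/f*z,-(v-s["cy"])/f*z,-z,np.ones_like(z)],-1)
    return (P@T.T)[...,:3]
E
python3 - <<'E'
from h import *
for n in("scene","top"):
    s=env.snapshot(n); save(n,n+"0",s); np.savez(n+"0.npz",**s)
    print(n,[k for k in s], s["fov_y"],s["world_from_camera"].round(3).tolist(),{k:s[k] for k in s if k not in("img","range_z","world_from_camera")})
print(env.observe())
a=cv2.imread("pics/scene0.png");b=cv2.imread("pics/top0.png")
cv2.imwrite("pics/both.png",cv2.resize(np.vstack([a,b]),(400,600)))
E
```

```text
scene ['img', 'range_z', 'fov_y', 'cx', 'cy', 'world_from_camera'] 53.65267091780305 [[-0.481, -0.594, 0.645, 1.175], [0.877, -0.333, 0.347, 0.35], [0.009, 0.733, 0.68, 0.85], [0.0, 0.0, 0.0, 1.0]] {'fov_y': 53.65267091780305, 'cx': 256.57716062349334, 'cy': 191.77088465437873}
top ['img', 'range_z', 'fov_y', 'cx', 'cy', 'world_from_camera'] 42.29999795220792 [[0.005, 0.997, -0.079, 0.445], [-1.0, 0.003, -0.023, 0.026], [-0.023, 0.079, 0.997, 1.438], [0.0, 0.0, 0.0, 1.0]] {'fov_y': 42.29999795220792, 'cx': 247.52054993439612, 'cy': 184.9410963282883}
{'clock': 0.1, 'q': array([ 1.06409115e+00,  2.64682371e-01,  1.60522535e+00,  6.86102791e-05,
        1.27367868e+00, -3.68960668e-02]), 'dq': array([-8.10755100e-07,  4.02212434e-05, -2.25096017e-03, -1.53330657e-04,
        1.71863484e-03,  8.92817068e-04]), 'joint_torque': array([ 2.87678513e-04, -5.16707146e+01, -3.68590772e+01, -9.86868554e-05,
        6.35147357e-03, -6.38684719e-05]), 'position': array([0.30542703, 0.60161051, 0.40348962]), 'ee_rot': array([ 2.32759845e-01,  9.72533732e-01, -9.51473574e-04, -2.99215154e-04]), 'force': array([ 0.51259294, -0.43981929,  0.16124965]), 'torque': array([ 0.00681243, -0.00064112, -0.02368796]), 'grip_force': 0.0, 'finger_gap': 0.08539631199314447}
```

View pics/top0.png

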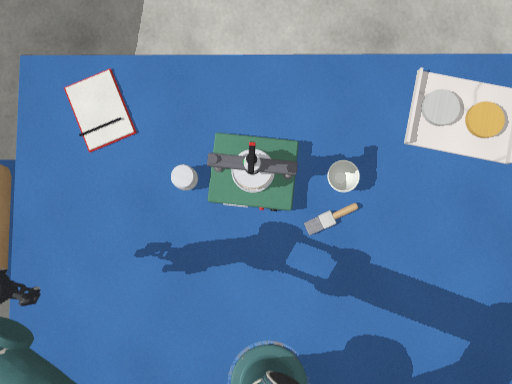

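View pics/scene0.png

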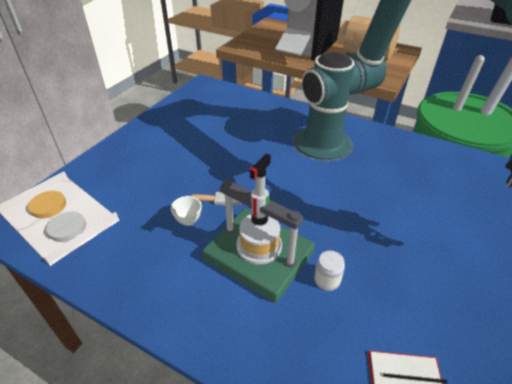

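The top view shows the shaker around (254,171) with the handle at about (252,157), its red end up (world +x). The tin is at (184,178), the bowl at (343,176) and the brush at (330,220). Next I measure these from the depth.

```bash
python3 - <<'E'
from h import *
for n in("top","scene"):
    s=dict(np.load(n+"0.npz")); P=pts(s,s["world_from_camera"]); z=P[...,2]
    hsv=cv2.cvtColor(s["img"],cv2.COLOR_RGB2HSV); H,S,V=[hsv[...,i].astype(int) for i in range(3)]
    base=(abs(z-.045)<.008)&(H>60)&(H<90)&(S>80)
    c,wh,a=cv2.minAreaRect((P[base][:,:2]*1000).astype(np.float32)); print(n,"base",base.sum(),c,wh,a)
    near=np.hypot(P[...,0]-c[0]/1000,P[...,1]-c[1]/1000)<.06
    hd=near&(z>.29)&(z<.36); Q=P[hd]; print("handle n",len(Q))
    if len(Q): print(Q.min(0),Q.max(0),np.median(Q,0))
    top=near&(z>.325)&(z<.345); 
    if top.sum()>5: print("bar top",cv2.minAreaRect((P[top][:,:2]*1000).astype(np.float32)),np.median(z[top]))
    r=hd&(S>150)&((H<8)|(H>172)); print("red",P[r].mean(0) if r.sum() else 0,r.sum())
    cb=(abs(z-.217)<.006)&(np.hypot(P[...,0]-c[0]/1000,P[...,1]-c[1]/1000)<.13)
    print("crossbar",cv2.minAreaRect((P[cb][:,:2]*1000).astype(np.float32)),cb.sum())
    if n=="top":
        for nm,(u,v) in dict(tin=(184,178),bowl=(343,162),brush=(330,220)).items(): print(nm,P[v,u])
E
```

```text
top base 3454 (368.07275390625, 50.625465393066406) (248.43072509765625, 666.8897705078125) 88.58363342285156
handle n 0
red 0 0
crossbar ((0.0, 0.0), (0.0, 0.0), 0.0) 0
tin [0.57060376 0.23256768 0.08487532]
bowl [ 0.62094558 -0.20973649  0.04373079]
brush [ 0.4580256  -0.17520943  0.02064321]
scene base 2736 (370.426025390625, 54.6546630859375) (248.89224243164062, 670.4115600585938) 88.5685043334961
handle n 0
red 0 0
crossbar ((0.0, 0.0), (0.0, 0.0), 0.0) 0
```

```bash
python3 - <<'E'
from h import *
for n in("top","scene"):
    s=dict(np.load(n+"0.npz")); P=pts(s,s["world_from_camera"]); z=P[...,2]
    hsv=cv2.cvtColor(s["img"],cv2.COLOR_RGB2HSV); H,S,V=[hsv[...,i].astype(int) for i in range(3)]
    X=P[...,0];Y=P[...,1]; reg=(X>.42)&(X<.8)&(abs(Y)<.2)
    base=reg&(abs(z-.045)<.006)&(H>55)&(H<95)&(S>80)
    f=lambda m: cv2.minAreaRect((P[m][:,:2]*1000).astype(np.float32))
    print(n,"base",base.sum(),f(base))
    hd=reg&(z>.29)&(z<.36); Q=P[hd]; print("handle n",len(Q))
    if len(Q): print(Q.min(0),Q.max(0),np.median(Q,0),f(hd))
    t=hd&(z>.325)&(V<90); print("bartop",t.sum(),f(t),np.median(P[t],0))
    r=hd&(S>150)&((H<8)|(H>172)); print("red",P[r].mean(0) if r.sum() else 0,r.sum())
    cb=reg&(abs(z-.217)<.005); print("crossbar",f(cb),cb.sum(),P[cb].mean(0))
E
```

```text
top base 3290 ((596.4006958007812, 44.777862548828125), (238.8093719482422, 198.28768920898438), 84.01075744628906)
handle n 228
[0.56197189 0.03355624 0.30058031] [0.62962678 0.0565576  0.33902411] [0.59545189 0.04458257 0.33232246] ((595.7833251953125, 45.04219055175781), (67.64049530029297, 22.995895385742188), 0.18878692388534546)
bartop 163 ((591.2761840820312, 44.6949577331543), (58.622562408447266, 13.615128517150879), 0.17139193415641785) [0.59261817 0.04463487 0.33331483]
red [0.62539681 0.043805   0.33282786] 21
crossbar ((595.6384887695312, 44.459510803222656), (222.4430694580078, 36.4732551574707), 83.97081756591797) 836 [0.59603203 0.04359081 0.21620931]
scene base 2694 ((598.8486328125, 48.12042236328125), (238.24789428710938, 198.1381378173828), 84.19032287597656)
handle n 335
[0.56097321 0.03859527 0.29078158] [0.63255714 0.05988826 0.33676111] [0.60372422 0.05198519 0.32614419] ((596.9889526367188, 50.49147033691406), (18.588058471679688, 72.33609008789062), 85.01761627197266)
bartop 142 ((599.25439453125, 48.00517272949219), (13.2695951461792, 67.11267852783203), 87.17542266845703) [0.59652755 0.04959996 0.33313175]
red [0.62717887 0.04889974 0.32787238] 47
crossbar ((599.1622314453125, 47.564002990722656), (222.82342529296875, 40.26852798461914), 84.38887786865234) 729 [0.60210505 0.05439353 0.21664009]
```

The top and scene cameras agree: axis at about (0.597, 0.046), yaw about -6°, and the bar roughly along world x with its top at z ≈ 0.333. I lift first, then move over.

```bash
python3 -m jog '[[[0,0,-4.5],[0,0,0]],[[0,0,-4.5],[0,0,0]],[[0,0,-4.5],[0,0,0]],[[0,0,-4.5],[0,0,0]],[[-3.65,-2.6,0],[0,0,0]],[[-3.65,-2.6,0],[0,0,0]],[[-3.65,-2.6,0],[0,0,0]],[[-3.65,-2.6,0],[0,0,0]],[[-3.65,-2.6,0],[0,0,0]],[[-3.65,-2.6,0],[0,0,0]],[[-3.65,-2.6,0],[0,0,0]],[[-3.65,-2.6,0],[0,0,0]],[[-3.65,-2.6,0],[0,0,0]],[[-3.65,-2.6,0],[0,0,0]],[[-3.65,-2.6,0],[0,0,0]],[[-3.65,-2.6,0],[0,0,0]],[[-3.65,-2.6,0],[0,0,0]],[[-3.65,-2.6,0],[0,0,0]]]' 8.5 60; python3 -m jog '[[[0,0,0],[0,0,0.149]],[[0,0,0],[0,0,0.149]],[[0,0,0],[0,0,0.149]],[[0,0,0],[0,0,0.149]],[[0,0,0],[0,0,0.149]],[[0,0,0],[0,0,0.149]],[[0,0,0],[0,0,0.149]],[[0,0,0],[0,0,0.149]],[[0,0,0],[0,0,0.149]],[[0,0,0],[0,0,0.149]],[[0,0,0],[0,0,0.149]],[[0,0,0],[0,0,0.149]],[[0,0,0],[0,0,0.149]],[[0,0,0],[0,0,0.149]],[[0,0,0],[0,0,0.149]],[[0,0,0],[0,0,0.149]],[[0,0,0],[0,0,0.149]],[[0,0,0],[0,0,0.149]],[[0,0,0],[0,0,0]],[[0,0,0],[0,0,0]]]'
```

```text
clock: 1.9
position: [0.5969, 0.0442, 0.5842]
ee_rot: [0.233, 0.973, -0.0, -0.0]
force: [0.5, 0.6, -0.5]
finger_gap: 0.0851
grip_force: 0.0
clock: 3.9
position: [0.5964, 0.046, 0.5842]
ee_rot: [1.0, -0.003, -0.0, 0.0]
force: [0.9, -0.2, -0.7]
finger_gap: 0.0851
grip_force: 0.0
```

```bash
cat >> h.py <<'E'
from scipy.spatial.transform import Rotation as R
def pose():
    o=env.observe(); T=np.eye(4); T[:3,:3]=R.from_quat(o["ee_rot"]).as_matrix(); T[:3,3]=o["position"]; return o,T
E
python3 - <<'E'
from h import *
o,T=pose(); print(o["clock"],o["position"],T[:3,:3].round(3).tolist(),o["q"].round(3),o["force"])
s=env.snapshot("wrist"); save(0,"w1",s)
P=pts(s,T@s["tool_from_camera"]); z=P[...,2]
hsv=cv2.cvtColor(s["img"],cv2.COLOR_RGB2HSV); H,S,V=[hsv[...,i].astype(int) for i in range(3)]
reg=np.hypot(P[...,0]-.597,P[...,1]-.046)<.06
t=reg&(z>.322)&(z<.345)
if t.sum()>10:
  print(t.sum(),cv2.minAreaRect((P[t][:,:2]*1000).astype(np.float32)),np.median(z[t]))
  r=t&(S>150)&((H<8)|(H>172)); print("red",r.sum(),P[r].mean(0), "black",P[t&~r].mean(0))
E
```

```text
3.9 [0.59640348 0.04596581 0.58423603] [[1.0, -0.007, -0.001], [-0.007, -1.0, -0.0], [-0.001, 0.0, -1.0]] [0.035 0.062 1.514 0.    1.566 1.613] [ 0.92198395 -0.17434968 -0.65252654]
1956 ((595.6159057617188, 45.41339874267578), (14.164027214050293, 69.55290985107422), 87.12646484375) 0.3328151906378072
red 222 [0.62530851 0.04411722 0.33316099] black [0.59497241 0.0454825  0.33249207]
```

View pics/w1.png

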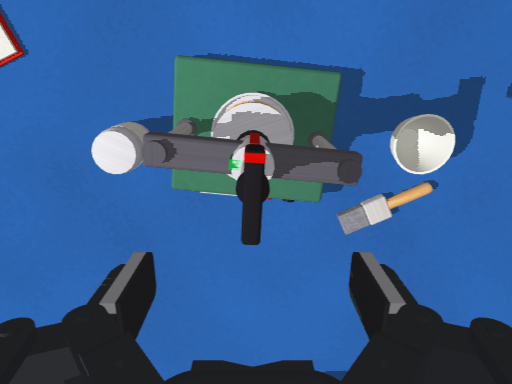

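The wrist view shows the bar from (252,240) to its red end at (254,157), centred between the fingers and turned about -2.9°. The top and wrist measurements agree within 1 mm, so I align, descend and grip.

```bash
python3 -m jog '[[[0,0.05,3],[0,0,0.043]],[[0,0,3],[0,0,0]],[[0,0,2.5],[0,0,0]],[[0,0,1.4],[0,0,0]],[[0,0,0],[0,0,0]],[[0,0,0],[0,0,0]]]'; python3 -m jog '[[[0,0,0],[0,0,0]],[[0,0,0],[0,0,0]],[[0,0,0],[0,0,0]],[[0,0,0],[0,0,0]],[[0,0,0],[0,0,0]],[[0,0,0],[0,0,0]],[[0,0,0],[0,0,0]],[[0,0,0],[0,0,0]]]' 0 60; python3 -c "
from h import *
o,T=pose();print(o['torque'],np.arctan2(T[1,0],T[0,0]))"
```

```text
clock: 4.55
position: [0.5967, 0.0455, 0.4865]
ee_rot: [1.0, -0.026, 0.0, -0.0]
force: [-0.0, -0.1, -0.0]
finger_gap: 0.0848
grip_force: 0.0
clock: 5.35
position: [0.5964, 0.0457, 0.4862]
ee_rot: [1.0, -0.027, 0.0, -0.0]
force: [-0.9, 1.6, 2.3]
finger_gap: 0.0126
grip_force: 60.8
[ 0.26304317  0.12323987 -0.01233238] -0.05312071334545047
```

```bash
python3 -m jog '[[[0,0,0],[0,0,-0.1]],[[0,0,0],[0,0,-0.1]],[[0,0,0],[0,0,-0.1]],[[0,0,0],[0,0,-0.1]],[[0,0,0],[0,0,-0.1]],[[0,0,0],[0,0,-0.1]],[[0,0,0],[0,0,-0.1]],[[0,0,0],[0,0,-0.1]],[[0,0,0],[0,0,-0.1]],[[0,0,0],[0,0,-0.1]],[[0,0,0],[0,0,-0.1]],[[0,0,0],[0,0,0]],[[0,0,0],[0,0,0]]]'; cat > look.py <<'E'
from h import *
import sys
o,T=pose(); print(o["clock"],o["position"].round(4),"F",o["force"].round(2),"M",o["torque"].round(3),"head",round(np.arctan2(T[1,0],T[0,0]),3),"twist~",round(np.arctan2(T[1,0],T[0,0])+.105,3))
if len(sys.argv)>1:
    s=env.snapshot("wrist"); save(0,sys.argv[1],s); s2=env.snapshot("top"); P=pts(s2,s2["world_from_camera"]); z=P[...,2]
    save(0,sys.argv[1]+"t",s2)
    # measured from range pictures: bar in wrist
    P=pts(s,T@s["tool_from_camera"]); z=P[...,2]; d=np.hypot(P[...,0]-.596,P[...,1]-.0455)
    V=s["img"].max(-1); hsv=cv2.cvtColor(s["img"],cv2.COLOR_RGB2HSV)
    zt=float(o["position"][2])-.155
    r=(d<.045)&(abs(z-zt+.005)<.02)&(hsv[...,1]>150)&((hsv[...,0]<8)|(hsv[...,0]>172))
    print("red n",r.sum(), (P[r].mean(0),"angle",np.arctan2(*(P[r].mean(0)[:2]-[.596,.0455])[::-1])) if r.sum() else "")
E
python3 look.py w2
```

```text
clock: 6.65
position: [0.5962, 0.0462, 0.4862]
ee_rot: [0.867, 0.499, 0.0, -0.001]
force: [-1.3, 5.5, 4.8]
finger_gap: 0.0126
grip_force: 60.9
6.65 [0.5962 0.0462 0.4862] F [-1.3   5.51  4.75] M [0.805 0.358 0.069] head 1.045 twist~ 1.15
red n 666 (array([0.61054035, 0.07228406, 0.33196734]), 'angle', np.float64(1.0734410655265616))
```

View pics/w2.png

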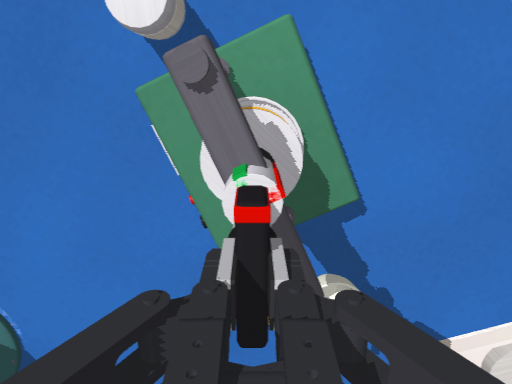

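The wrist view shows the bar held between the pads, with its red end at (252,213) turned with the tool, so twist ≈ 1.15 and it's open. Next I slide down, slowly after 16 mm.

```bash
python3 -m jog '[[[0,0,0.3],[0,0,0]],[[0,0,0.3],[0,0,0]],[[0,0,0.3],[0,0,0]],[[0,0,0.3],[0,0,0]],[[0,0,0.2],[0,0,0]],[[0,0,0.2],[0,0,0]]]'; python3 look.py; python3 -m jog '[[[0,0,0.1],[0,0,0]],[[0,0,0],[0,0,0]]]'
```

```text
clock: 7.35
position: [0.5962, 0.0462, 0.4702]
ee_rot: [0.867, 0.499, 0.0, -0.001]
force: [-2.7, 4.3, 5.0]
finger_gap: 0.0128
grip_force: 61.0
7.35 [0.5962 0.0462 0.4702] F [-2.65  4.28  5.03] M [0.771 0.384 0.07 ] head 1.045 twist~ 1.15
clock: 7.55
position: [0.5962, 0.0462, 0.4689]
ee_rot: [0.867, 0.499, 0.0, -0.001]
force: [-1.8, 4.0, 3.6]
finger_gap: 0.0127
grip_force: 60.9
```

```bash
python3 -m jog '[[[0,0,0.1],[0,0,0]],[[0,0,0.1],[0,0,0]],[[0,0,0.05],[0,0,0]],[[0,0,0],[0,0,0]]]'|grep -E "pos|force"
```

```text
position: [0.5962, 0.0462, 0.4665]
force: [-2.6, 4.8, 4.6]
grip_force: 61.0
```

```bash
python3 -m jog '[[[0,0,0.1],[0,0,0]],[[0,0,0.1],[0,0,0]],[[0,0,0.05],[0,0,0]],[[0,0,0],[0,0,0]]]'|grep -E "pos|force"
```

```text
position: [0.5962, 0.0462, 0.464]
force: [-2.4, 4.9, 3.8]
grip_force: 61.0
```

```bash
python3 -m jog '[[[0,0,0.1],[0,0,0]],[[0,0,0.1],[0,0,0]],[[0,0,0.05],[0,0,0]],[[0,0,0],[0,0,0]]]'|grep -E "pos|force"
```

```text
position: [0.5962, 0.0462, 0.4616]
force: [-2.9, 4.2, 4.1]
grip_force: 61.0
```

```bash
python3 -m jog '[[[0,0,0.1],[0,0,0]],[[0,0,0.1],[0,0,0]],[[0,0,0.05],[0,0,0]],[[0,0,0],[0,0,0]]]'|grep -E "pos|force"
```

```text
position: [0.5962, 0.0462, 0.4591]
force: [-2.0, 5.2, 4.6]
grip_force: 61.0
```

```bash
python3 -m jog '[[[0,0,0.1],[0,0,0]],[[0,0,0.1],[0,0,0]],[[0,0,0.05],[0,0,0]],[[0,0,0],[0,0,0]]]'|grep -E "pos|force"
```

```text
position: [0.5962, 0.0462, 0.4566]
force: [-2.2, 5.4, 4.2]
grip_force: 61.0
```

```bash
python3 -m jog '[[[0,0,0.1],[0,0,0]],[[0,0,0.1],[0,0,0]],[[0,0,0.05],[0,0,0]],[[0,0,0],[0,0,0]]]'|grep -E "pos|force"
```

```text
position: [0.5961, 0.0462, 0.4553]
force: [-3.7, 5.4, 9.0]
grip_force: 61.5
```

```bash
python3 -m jog '[[[0,0,0],[0,0,0]],[[0,0,0],[0,0,0]],[[0,0,0],[0,0,0]]]'|grep -E "pos|force"; python3 -m jog '[[[0,0,0.1],[0,0,0]],[[0,0,0],[0,0,0]],[[0,0,0],[0,0,0]]]'|grep -E "pos|force"
```

```text
position: [0.5961, 0.0462, 0.4552]
force: [-3.4, 4.5, 8.5]
grip_force: 61.5
position: [0.5961, 0.0462, 0.4547]
force: [-5.5, 5.2, 10.1]
grip_force: 61.8
```

```bash
python3 -m jog '[[[0,0,0.1],[0,0,0]],[[0,0,0.08],[0,0,0]],[[0,0,0],[0,0,0]],[[0,0,0],[0,0,0]],[[0,0,0],[0,0,0]]]'|grep -E "pos|force|clock"; python3 look.py
```

```text
clock: 11.05
position: [0.596, 0.0462, 0.454]
force: [-6.3, 4.8, 13.1]
grip_force: 62.2
11.05 [0.596  0.0462 0.454 ] F [-6.32  4.78 13.06] M [0.758 1.147 0.036] head 1.045 twist~ 1.15
```

```bash
python3 -m jog '[[[0,0,0.06],[0,0,0]],[[0,0,0],[0,0,0]],[[0,0,0],[0,0,0]],[[0,0,0],[0,0,0]]]'|grep -E "pos|force|clock";  python3 -m jog '[[[0,0,0],[0,0,0.1]],[[0,0,0],[0,0,0.1]],[[0,0,0],[0,0,0.1]],[[0,0,0],[0,0,0.1]],[[0,0,0],[0,0,0.1]],[[0,0,0],[0,0,0.1]],[[0,0,0],[0,0,0.1]],[[0,0,0],[0,0,0.1]],[[0,0,0],[0,0,0.1]],[[0,0,0],[0,0,0.1]],[[0,0,0],[0,0,0.1]],[[0,0,0],[0,0,0]],[[0,0,0],[0,0,0]]]'; python3 look.py w3
```

```text
clock: 11.45
position: [0.5959, 0.0462, 0.4538]
force: [-6.9, 4.7, 14.8]
grip_force: 62.4
clock: 12.75
position: [0.5962, 0.0456, 0.4538]
ee_rot: [1.0, -0.028, 0.001, -0.0]
force: [-6.0, 1.7, 14.3]
finger_gap: 0.0126
grip_force: 62.4
12.75 [0.5962 0.0456 0.4538] F [-5.96  1.73 14.28] M [ 0.382  0.983 -0.215] head -0.056 twist~ 0.049
red n 671 (array([0.62548407, 0.04387111, 0.2999589 ]), 'angle', np.float64(-0.05519021914236526))
```

View pics/w3.png

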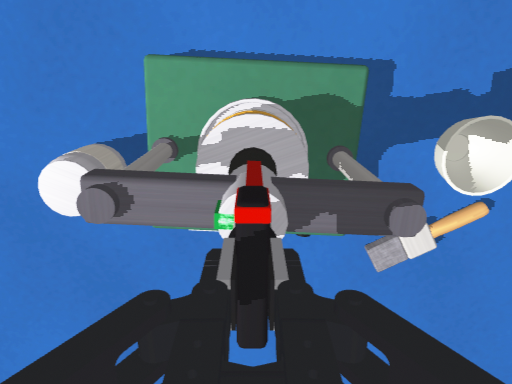

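The wrist view shows the red end at (252,214) over the red stripe, with the pad on the lid at (252,160): it is locked to about 0.05. I nudge it fully home, then take the load off the hand before releasing.

```bash
python3 -m jog '[[[0,0,0],[0,0,0.04]],[[0,0,0],[0,0,0.04]],[[0,0,0],[0,0,0]],[[0,0,0],[0,0,0]]]'|grep -E "pos|force"; python3 look.py; python3 -m jog '[[[0,0,-0.1],[0,0,0]],[[0,0,-0.1],[0,0,0]],[[0,0,0],[0,0,0]],[[0,0,0],[0,0,0]]]'; python3 look.py
```

```text
position: [0.5962, 0.0457, 0.4538]
force: [-5.6, 0.8, 15.0]
grip_force: 62.9
13.25 [0.5962 0.0457 0.4538] F [-5.6   0.81 15.  ] M [0.34  0.956 0.707] head -0.134 twist~ -0.029
clock: 13.65
position: [0.5964, 0.0457, 0.4539]
ee_rot: [0.998, -0.067, 0.001, 0.0]
force: [-3.1, 2.2, 8.0]
finger_gap: 0.0128
grip_force: 61.9
13.65 [0.5964 0.0457 0.4539] F [-3.08  2.19  8.01] M [0.399 0.478 0.705] head -0.134 twist~ -0.029
```

The moment of 0.7 N m shows it is at the stop. I relax the torque and the remaining load, then ease the grip.

```bash
python3 -m jog '[[[0,0,-0.1],[0,0,-0.015]],[[0,0,-0.1],[0,0,-0.015]],[[0,0,0],[0,0,0]],[[0,0,0],[0,0,0]]]'; python3 look.py; python3 -m jog '[[[0,0,0],[0,0,0]],[[0,0,0],[0,0,0]],[[0,0,0],[0,0,0]]]' 0 40 |grep force; python3 -m jog '[[[0,0,0],[0,0,0]],[[0,0,0],[0,0,0]],[[0,0,0],[0,0,0]]]' 0 20|grep force; python3 look.py
```

```text
clock: 14.05
position: [0.5966, 0.0456, 0.454]
ee_rot: [0.999, -0.052, -0.0, -0.0]
force: [-0.4, 3.6, 1.2]
finger_gap: 0.013
grip_force: 60.5
14.05 [0.5966 0.0456 0.454 ] F [-0.36  3.65  1.21] M [ 0.528 -0.123  0.037] head -0.104 twist~ 0.001
force: [1.8, 4.5, -0.3]
grip_force: 60.3
force: [2.2, 4.4, -3.0]
grip_force: 60.2
14.65 [0.5965 0.0456 0.454 ] F [ 2.23  4.4  -3.02] M [ 0.736 -0.43   0.027] head -0.103 twist~ 0.002
```

```bash
python3 -m jog '[[[0,0,0.08],[0,0,0]],[[0,0,0],[0,0,0]]]' 1.2 20; python3 -m jog '[[[0,0,0],[0,0,0]],[[0,0,0],[0,0,0]]]' 1.32 20;python3 look.py
```

```text
clock: 14.85
position: [0.5965, 0.0456, 0.4539]
ee_rot: [0.999, -0.052, 0.0, -0.0]
force: [2.1, 5.7, 1.2]
finger_gap: 0.0127
grip_force: 60.6
clock: 15.05
position: [0.5964, 0.0456, 0.4538]
ee_rot: [0.999, -0.052, 0.0, -0.0]
force: [1.3, 4.3, 1.3]
finger_gap: 0.0135
grip_force: 31.9
15.05 [0.5964 0.0456 0.4538] F [1.28 4.32 1.33] M [ 0.81  -0.144  0.017] head -0.103 twist~ 0.002
```

Opening in small steps works: the grip fell to 32 N. I continue to ease it.

```bash
python3 -m jog '[[[0,0,0],[0,0,0]],[[0,0,0],[0,0,0]]]' 1.37|grep -E "force|gap"; python3 -m jog '[[[0,0,0],[0,0,0]],[[0,0,0],[0,0,0]]]' 1.42|grep -E "force|gap"; python3 -m jog '[[[0,0,0],[0,0,0]],[[0,0,0],[0,0,0]]]' 1.5|grep -E "force|gap"; python3 -m jog '[[[0,0,0],[0,0,0]],[[0,0,0],[0,0,0]]]' 1.8; python3 look.py w4
```

```text
force: [1.5, 5.1, 1.3]
finger_gap: 0.0135
grip_force: 12.1
force: [1.8, 4.3, 1.9]
finger_gap: 0.0142
grip_force: 2.4
force: [1.4, 3.5, 1.8]
finger_gap: 0.0151
grip_force: 1.6
clock: 15.85
position: [0.5962, 0.0448, 0.4529]
ee_rot: [0.999, -0.052, -0.001, 0.001]
force: [-0.6, 0.0, -0.3]
finger_gap: 0.0179
grip_force: 0.0
15.85 [0.5962 0.0448 0.4529] F [-0.56  0.01 -0.32] M [-0.018  0.     0.054] head -0.103 twist~ 0.002
red n 677 (array([0.6253321 , 0.04269218, 0.29990559]), 'angle', np.float64(-0.09543449062329352))
```

View pics/w4.png

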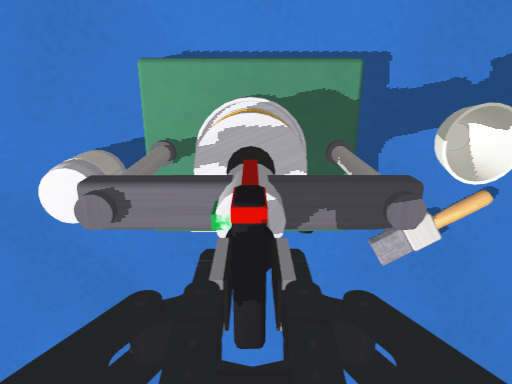

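The wrist view shows the bar free between the fingers, with its red end at (250,213) still over the red stripe and its height unchanged. I open fully, retreat upward and check.

```bash
python3 -m jog '[[[0,0,0],[0,0,0]],[[0,0,0],[0,0,0]],[[0,0,0],[0,0,0]]]' 5|tail -3; python3 -m jog '[[[0,0,-1.5],[0,0,0]],[[0,0,-3],[0,0,0]],[[0,0,-3],[0,0,0]],[[0,0,-3],[0,0,0]],[[0,0,0],[0,0,0]],[[0,0,0],[0,0,0]]]'; python3 - <<'E'
from h import *
o,T=pose(); s=env.snapshot("wrist"); P=pts(s,T@s["tool_from_camera"]); z=P[...,2]
t=(np.hypot(P[...,0]-.596,P[...,1]-.0455)<.05)&(z>.285)&(z<.315)
print(t.sum(),cv2.minAreaRect((P[t][:,:2]*1000).astype(np.float32)),np.median(z[t]))
E
```

```text
force: [-0.2, 0.1, 0.1]
finger_gap: 0.0499
grip_force: 0.0
clock: 16.85
position: [0.5964, 0.0455, 0.5605]
ee_rot: [0.999, -0.052, 0.002, -0.0]
force: [-0.5, 0.6, -0.1]
finger_gap: 0.0503
grip_force: 0.0
1853 ((595.5237426757812, 45.42479705810547), (14.108154296875, 69.6089096069336), 84.23793029785156) 0.3004759681432191
```

The bar is at -5.8°, which is the locked stop, and it stands 32.3 mm lower, matching the hand's travel. So the rod held after release.

```bash
python3 -c "
from workcell import env
print(env.hand_in())"
```

```text
the job is handed in; nothing more can be done
None
```

The job is handed in with no verdict returned: the rod is locked at its stop, its pad pressing the lid with an estimated 10 N from the wrist force, and the arm is clear of everything.

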